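Shim the short foot of the ultrasonic bath by feel

ROBOT

A 6-joint arm with a two-finger parallel gripper is mounted at the origin on a cart in front of the work surface, level with it; the furniture and walls round the work are solid. World frame = base frame: x ahead of the robot, y to its left, z up, the work surface at z = 0. Lengths are in mm, angles in rad, forces in N, time in s.
With the tool pointing down it reaches from about 325 to 850 mm from the base axis. Payload 4.4 kg.
Tool frame: the origin (TCP) lies between the finger pads; the fingertips stand 25 mm ahead of it and the grasp point (between the pads) lies 6 mm ahead of it; z points along the fingers, y is the line along which they close (so a half turn about z gives the same grasp; the last joint's range is limited). The gripper opens to 94 mm and grips with 3 to 60 N. Pads are 16 mm wide; open, the fingers measure 119 mm over their backs; the gripper's body (75 mm by 177 mm) begins 78 mm behind the grasp point.
Start: joints at [-1.375, 0.207, 1.542, -0, 1.393, -0.15], TCP at [194.884, -540.969, 230.447] pointing down, gripper open.
Joint ranges: [-2.73, 2.73], [-0.86, 2.22], [0.23, 2.46], [-1.11, 4.25], [0.08, 2.63], [-2.82, 2.82]. Speed limits (rad/s): [2.79, 2.79, 3.14, 3.14, 3.14, 3.14].

INTERFACE

Orientations are given as a unit quaternion [x, y, z, w].
In Python, from plant import goto, move_l, movej, set_gripper, wait, ik, get_obs, snapshot, camera_params, MotionError, job_done gives the robot as it stands. Calls block until the motion is done:
- goto(position, orientation): joint-space move of the TCP to a pose.
- move_l(position, rot=None, max_speed=150, f_stop=None): straight line of the TCP; rot=None keeps the orientation; max_speed is the mean speed in mm/s. With f_stop (N) it stops when the force on the tool has changed by that much, and returns True; else False.
- movej(angles): joint-space move.
- set_gripper(opening): opening from 0.0 (shut) to 1.0 (fully open); the grip force is fixed at half the most; returns when the fingers have stopped.
- wait(seconds).
- ik(position, orientation): joint angles nearest the present ones, or None.
- get_obs(): the state.
- snapshot(name): name is "scene" or "top"; returns (picture, depth): 400x640x3 uint8, blue, green, red; 400x640 float32, mm along the optical axis (not along the pixel's ray), 0 where there is no reading.
- camera_params(name): a dict with "fx", "fy", "cx", "cy" (pixels), "camera_from_world" (4x4, takes a point from world to camera coordinates). Camera axes: x right, y up, looking along -z (the intrinsics and any distortion apply to the point x, -y, -z); pixel columns grow to the right and rows downward; lengths in mm; the calibration is good to about 2 mm. A picture is of the moment at which its call begins. camera_params takes no time and is no camera call.
A pose or a line that the arm cannot do raises MotionError and nothing moves.
- job_done(): hands the job in; it is judged then, once.
The state is a dict: "time_s": time; "joint_positions": joint angles; "dq": joint speeds; "joint_efforts": joint torques, N m; "eef_pos": TCP position; "tcp_rot": TCP orientation; "force": force on the tool from outside, world axes, zero at the start; "ft_torque": the same for the moment, N m; "opening": opening from 0.0 (shut) to 1.0 (fully open); "grasp_force": force on a finger pad.
Only numpy, scipy, OpenCV 4.12 (cv2) and the standard library are available. Lean on these libraries where they do the work, as an engineer would, in place of code of your own. Each camera call takes 0.05 s, during which the arm holds its last target. There are 200 camera calls.

TASK

The ultrasonic bath rocks because the foot at its front left corner stops short of the table. Use the three packing shims as feelers: slide one gently in under that foot from the bath's left side - if it jams it is too thick, if it slides free it is too thin, and one that goes in with a drag fits. Leave the one that fits there, flat on the table and centred under the foot so that the foot bears on it, the other shims lying flat on the table clear of that foot; do not force a shim that will not go, shove the bath or disturb the other things.

Things in the scene. Friction and masses are not known exactly. Their poses are not given: they have to be found in the camera images.
- bath: white ultrasonic bath, grey lid, 140 (x) x 190 (y) x 120 mm high, about 4 to 5.6 kg, loose. Origin at table level under its centre; -x is its front (control panel), +y its left, z up. Casing starts 18 mm above the table, on rubber feet 20 mm across at x +-48, y +-72 mm. The front-left foot is short; the bath stands firmly on the other three. Slides if pushed with over about 20 N.
- short_foot (a point): table point right below the axis of the short front-left foot, 23 mm in from the bath's left side face; axes as the bath's. Its flat underside hangs 2.2 to 8.8 mm above the table, different each time, not measured. It is sprung: lifting it takes 2 N, and 1.5 N more per mm. Sliding friction is about 0.6. Shims go in from the bath's left, along bath -y.
- shim_thin: thin shim (one code hole): flat grey blade 4.5 mm thick, 28 wide. Origin on the underside below the upright finger grip (10 mm thick in y, 34 long in x, top 36 mm up); x to the nose, z up. Nose at x +104, tail at -44 mm. The last 14 mm slope down 2.5 mm to a nose 2.0 mm high: it enters gaps down to that height, jams at lower ones, is loose in gaps over 4.5. 45 g.
- shim_thin_seat (a point): point on the underside of the thin shim's blade at x +80 mm, 24 mm behind the nose: right below the foot's axis when the shim is home. Axes as the shim's.
- shim_middle: middle shim (two code holes): flat grey blade 7.0 mm thick, 28 wide. Origin on the underside below the upright finger grip (10 mm thick in y, 34 long in x, top 36 mm up); x to the nose, z up. Nose at x +104, tail at -44 mm. The last 14 mm slope down 2.5 mm to a nose 4.5 mm high: it enters gaps down to that height, jams at lower ones, is loose in gaps over 7.0. 45 g.
- shim_middle_seat (a point): point on the underside of the middle shim's blade at x +80 mm, 24 mm behind the nose: right below the foot's axis when the shim is home. Axes as the shim's.
- shim_thick: thick shim (three code holes): flat grey blade 9.5 mm thick, 28 wide. Origin on the underside below the upright finger grip (10 mm thick in y, 34 long in x, top 36 mm up); x to the nose, z up. Nose at x +104, tail at -44 mm. The last 14 mm slope down 2.5 mm to a nose 7.0 mm high: it enters gaps down to that height, jams at lower ones, is loose in gaps over 9.5. 45 g.
- shim_thick_seat (a point): point on the underside of the thick shim's blade at x +80 mm, 24 mm behind the nose: right below the foot's axis when the shim is home. Axes as the shim's.
- vial_yellow_cap: white glass vial with yellow cap, 30 x 29 x 54 mm; origin at the centre of its underside. A bystander: leave it alone.
- vial_blue_cap: brown glass vial with blue cap, 26 x 25 x 42 mm; origin at the centre of its underside. A bystander: leave it alone.
- gallipot: small steel gallipot, 64 mm across, 36 mm high; origin at the centre of its underside. A bystander: leave it alone.
- handpiece: steel handpiece with a black band, lying, 148 x 21 x 21 mm; origin at the centre of its underside. A bystander: leave it alone.

How it is judged:
By the outcome, as a careful person would: the job done as asked, in the order asked, and still so for the second after the job is handed in, with the robot touching nothing.
It also fails if it takes over 72 s, if anything falls off the work surface, if the arm or the gripper's body presses on something with over 40 N, if the wrist force passes 120 N, or if a joint passes its speed limit or range.

## Working session

There is one attempt and no reset: what is moved stays moved. The work goes in short steps, each a Python script; the robot and the scene stay as the last script left them, time stands still between calls to the robot, and variables do not carry over. Pictures are saved under pics/ and viewed, at most 10 in all, crops included, and the job is handed in when it is done.

```bash
ls; mkdir -p pics; python3 - <<'E'
from plant import *
import cv2, numpy as np
for n in("scene","top"):
    p,d=snapshot(n); cv2.imwrite(f"pics/{n}0.png",p); np.save(f"pics/{n}0.npy",d)
    c=camera_params(n); print(n,{k:np.round(v,3).tolist() if not isinstance(v,str) else v for k,v in c.items()})
print(get_obs())
E
```

```text
pics
scene {'fx': 431.443, 'fy': 431.443, 'cx': 314.993, 'cy': 195.727, 'camera_from_world': [[0.573, -0.819, -0.013, -384.021], [0.369, 0.243, 0.897, -183.937], [-0.732, -0.519, 0.442, -572.805], [0.0, 0.0, 0.0, 1.0]]}
top {'fx': 481.233, 'fy': 481.233, 'cx': 321.75, 'cy': 195.283, 'camera_from_world': [[0.001, -1.0, 0.013, -127.423], [0.98, 0.003, 0.198, -489.692], [-0.198, 0.013, 0.98, -888.614], [0.0, 0.0, 0.0, 1.0]]}
{'time_s': 0.1, 'joint_positions': array([-1.37548839e+00,  2.07352265e-01,  1.54279624e+00, -1.76436941e-05,
        1.39351575e+00, -1.50513804e-01]), 'dq': array([ 9.21269245e-05, -3.13736059e-04, -5.71004922e-03,  2.13553259e-04,
       -4.06756148e-04,  1.76096427e-04]), 'joint_efforts': array([-1.26511579e-03, -3.71872151e+01, -2.82293129e+01,  6.99398923e-02,
        3.12261796e-02, -5.63758840e-05]), 'eef_pos': array([ 194.75059966, -540.29081214,  229.40400314]), 'tcp_rot': array([ 9.85087327e-01,  1.72051986e-01, -3.18767404e-05, -1.03534629e-03]), 'force': array([ 0.30878022, -1.21929323,  0.27550934]), 'ft_torque': array([ 0.00686984, -0.05621692, -0.06135239]), 'grasp_force': 0.0, 'opening': 1.0013240948531965}
```

View pics/top0.png

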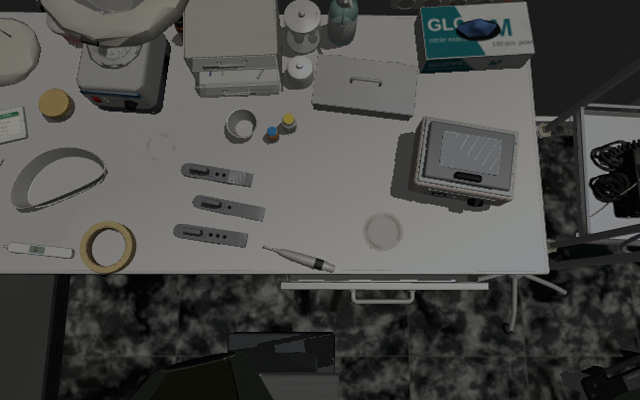

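View pics/scene0.png

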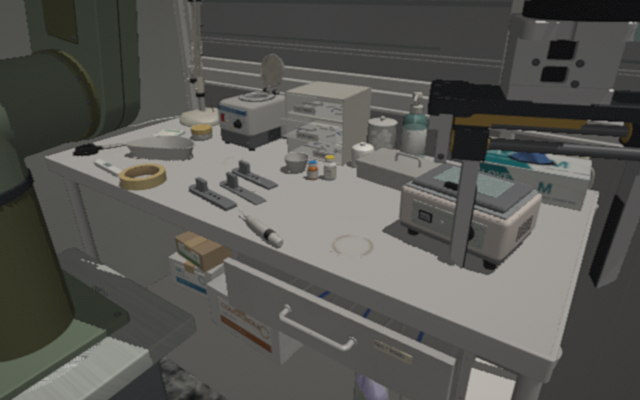

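The top view shows the bath at about (466,162), front facing the bottom of the picture and left side facing left. The three shims are at (217,175), (229,208) and (211,236), noses to the right. The scene view shows the same layout. Next I'll localise by depth and colour, with zoomed crops.

```bash
cat > h.py <<'E'
import numpy as np, cv2
from plant import *
def cloud(name,d):
    c=camera_params(name); v,u=np.mgrid[0:400,0:640]
    P=np.stack([(u-c["cx"])/c["fx"]*d,-(v-c["cy"])/c["fy"]*d,-d,np.ones_like(d)],-1)
    return (P@np.linalg.inv(c["camera_from_world"]).T)[...,:3]
def proj(name,X):
    c=camera_params(name); q=c["camera_from_world"]@np.r_[X,1]
    return np.array([c["cx"]+c["fx"]*q[0]/-q[2], c["cy"]-c["fy"]*q[1]/-q[2]])
E
python3 - <<'E'
from h import *
t=cv2.imread("pics/top0.png"); s=cv2.imread("pics/scene0.png")
a=cv2.resize(t[155:255,165:295],None,fx=6,fy=6,interpolation=cv2.INTER_CUBIC)[:,:780]
cv2.imwrite("pics/c1.png",cv2.convertScaleAbs(a,alpha=1.6))
b=cv2.resize(s[150:275,380:560],None,fx=4.4,fy=4.4,interpolation=cv2.INTER_CUBIC)
cv2.imwrite("pics/c2.png",cv2.convertScaleAbs(b,alpha=1.6))
for n in("top","scene"):
    P=cloud(n,np.load(f"pics/{n}0.npy"))
    inb=(P[...,0]>380)&(P[...,0]<800)&(P[...,1]<320)&(P[...,1]>-520)
    z=P[...,2]; m=inb&(abs(z)<15)
    tab=m&(P[...,1]<-50)&(P[...,1]>-200)
    print(n,"table z",np.median(z[tab]),"std",z[tab].std())
    # blobs above table
    k,l,st,ce=cv2.connectedComponentsWithStats(((z-np.median(z[tab])>3)&inb).astype(np.uint8))
    for i in range(1,k):
        if st[i,4]>60:
            q=P[l==i]; r=cv2.minAreaRect(q[:,:2].astype(np.float32))
            print(st[i].tolist(),np.round(q.mean(0)),"rect",np.round(r[0],1),np.round(r[1],1),round(r[2],1),"z50/98",np.round(np.percentile(q[:,2],[50,98]),1))
E
```

```text
top table z 0.22839848963837994 std 2.160370746975506
[35, 0, 154, 116, 10512] [673. 192. 263.] rect [705.5 190.6] [283.6 166.1] 66.8 z50/98 [402.5 430.9]
[183, 16, 100, 83, 7432] [739.  41. 133.] rect [737.8  61.3] [124.4 209.4] 0.1 z50/98 [164.7 170.9]
[286, 45, 230, 77, 8793] [ 738. -257.   45.] rect [ 728.2 -284.9] [142.9 470.7] 0.2 z50/98 [45.5 70.3]
[226, 108, 31, 30, 524] [652.  41.  22.] rect [650.2  37.5] [61.8 75. ] 88.0 z50/98 [21.7 38.3]
[282, 113, 15, 21, 242] [640. -59.  41.] rect [651.2 -58.2] [43.9 28.6] 3.4 z50/98 [43.8 57.4]
[408, 116, 111, 91, 8023] [ 544. -391.  102.] rect [ 565.9 -415. ] [216.6 189.4] 80.4 z50/98 [110.1 117.3]
[266, 127, 14, 16, 169] [619. -25.  32.] rect [622.5 -25.6] [23.2 29.8] 22.8 z50/98 [34.3 45.1]
[97, 156, 9, 23, 68] [550. 313.  32.] rect [548.8 312.5] [46.1 14.8] 0.7 z50/98 [35.1 38.5]
[180, 163, 74, 24, 942] [541.  89.  11.] rect [542.8  91. ] [150.6  32. ] 81.9 z50/98 [ 7.6 37.3]
[193, 195, 71, 26, 793] [473.  64.   9.] rect [473.3  63.8] [146.9  30.6] 77.9 z50/98 [ 5.4 37.6]
[94, 220, 42, 34, 500] [417. 273.  22.] rect [416.6 276.7] [
[... 180 characters left out ...]
385.5 -46.2] [71.6 10.8] 79.1 z50/98 [14.  19.6]
scene table z 2.054711107065998 std 1.8055538078617623
[220, 85, 240, 160, 14464] [660. -60.  78.] rect [695.4 -60.7] [765.9 253.6] 74.5 z50/98 [ 73.8 170.5]
[181, 143, 14, 14, 82] [542. 315.  28.] rect [548.7 312.2] [15.5 44.2] 90.0 z50/98 [28.9 39.4]
[466, 156, 101, 113, 6645] [ 587. -461.   75.] rect [ 632.5 -440.5] [334.6 160.9] 0.4 z50/98 [ 70.4 114.1]
[219, 160, 59, 44, 942] [504.  77.  13.] rect [507.9  78.5] [187.6  94.1] 79.5 z50/98 [ 9.1 38.4]
[145, 163, 21, 24, 309] [413. 272.  20.] rect [415.4 277.6] [89.7 39.5] 60.6 z50/98 [21.9 28.6]
[188, 177, 49, 34, 598] [412.  91.  15.] rect [415.4  96.1] [149.9  29.9] 81.4 z50/98 [12.1 38.2]
```

View pics/c1.png

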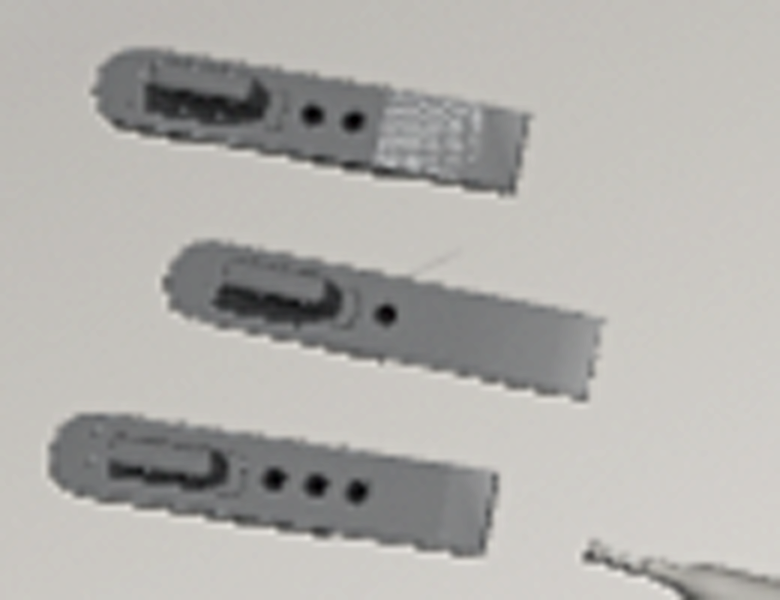

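View pics/c2.png

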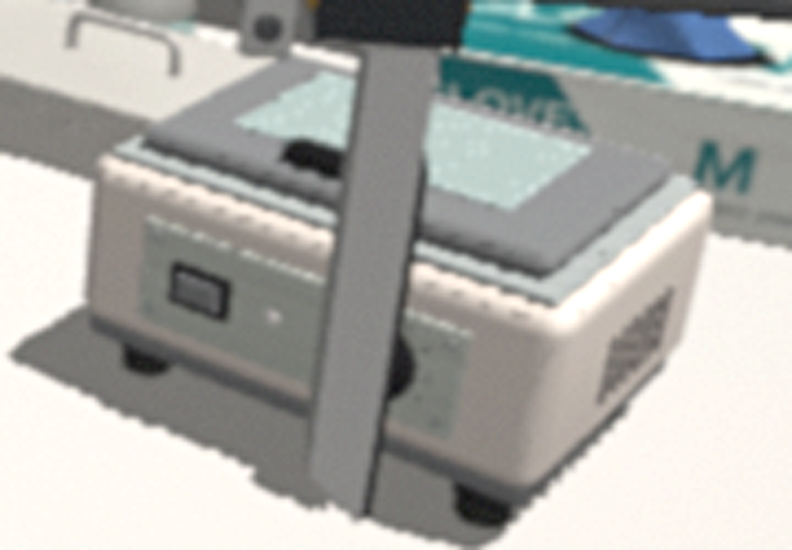

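The crops give the code holes: the top shim (y≈175) has two, so it is the middle one. The next (y≈208) has one and is thin; the bottom (y≈236) has three and is thick. The gripper hides part of the bath in the scene view, so I'll move over the middle shim and look again.

```bash
cat >> h.py <<'E'
def ray(name,uv,z):
    c=camera_params(name); W=np.linalg.inv(c["camera_from_world"])
    uv=np.asarray(uv,float).reshape(-1,2)
    D=np.c_[(uv[:,0]-c["cx"])/c["fx"],-(uv[:,1]-c["cy"])/c["fy"],-np.ones(len(uv))]@W[:3,:3].T
    o=W[:3,3]; return o+D*((z-o[2])/D[:,2])[:,None]
E
python3 - <<'E'
from h import *
img=cv2.imread("pics/top0.png"); T={"middle":((217,175),7.0),"thin":((229,208),4.5),"thick":((211,236),9.5)}
P=cloud("top",np.load("pics/top0.npy")); S=cloud("scene",np.load("pics/scene0.npy"))
g=cv2.cvtColor(img,cv2.COLOR_BGR2GRAY).astype(int)
for n,((u,v),th) in T.items():
    m=np.zeros(g.shape,np.uint8); a=(slice(v-20,v+20),slice(u-48,u+48))
    m[a]=(P[a][...,2]>3)
    m0=m.copy(); m=cv2.morphologyEx(((g<100)).astype(np.uint8)*cv2.dilate(m,np.ones((3,3))),cv2.MORPH_CLOSE,np.ones((5,5)))
    for nm,mm in(("depth",m0),("col",m)):
        c=max(cv2.findContours(mm,0,1)[0],key=cv2.contourArea).reshape(-1,2)
        r=cv2.minAreaRect(ray("top",c,th)[:,:2].astype(np.float32)); print(n,nm,np.round(r[0],1),np.round(r[1],1),round(r[2],2))
    B=P[m0>0]; bl=B[abs(B[:,2]-th)<3][:,:2]; w,V=np.linalg.eigh(np.cov(bl.T)); print("  pca deg",np.degrees(np.arctan2(*V[::-1,1])))
    for nm,Q in(("top",B),("scene",S.reshape(-1,3)[np.linalg.norm(S.reshape(-1,3)[:,:2]-B[:,:2].mean(0),axis=1)<70])):
        gr=Q[(Q[:,2]>30)&(Q[:,2]<45)]; print("  grip",nm,len(gr),np.round(np.median(gr,0),1),np.round(gr.min(0)),np.round(gr.max(0)))
q=P[(P[...,2]>85)&(P[...,0]<640)&(P[...,1]<-290)&(P[...,1]>-520)]
for lo,hi in((85,100),(100,108),(108,113),(113,125)):
    k=q[(q[:,2]>lo)&(q[:,2]<hi)]; 
    if len(k)>20: r=cv2.minAreaRect(k[:,:2].astype(np.float32)); print(lo,len(k),np.round(r[0],1),np.round(r[1],1),round(r[2],2))
goto([560,120,200],[1,0,0,0])
p,d=snapshot("scene"); cv2.imwrite("pics/scene1.png",p); np.save("pics/scene1.npy",d)
cv2.imwrite("pics/c3.png",cv2.convertScaleAbs(cv2.resize(p[150:275,380:560],None,fx=4.4,fy=4.4,interpolation=cv2.INTER_CUBIC),alpha=1.6))
cv2.imwrite("pics/c4.png",cv2.convertScaleAbs(cv2.resize(img[105:215,400:530],None,fx=5.4,fy=5.4,interpolation=cv2.INTER_CUBIC),alpha=1.6))
o=get_obs();print(o["time_s"],o["tcp_rot"],o["force"])
E
```

```text
middle depth [542.4  89.5] [152.3  35. ] 79.32
middle col [541.7  90.4] [149.8  31.7] 80.0
  pca deg 81.44572875087268
  grip top 92 [546.8 120.3  35.7] [540. 104.  30.] [554. 137.  40.]
  grip scene 113 [481.  104.1  36.4] [469.  76.  30.] [550. 137.  40.]
thin depth [474.3  63.6] [146.7  33.7] 78.73
thin col [473.2  63.4] [147.6  30.1] 78.74
  pca deg 84.74405464378171
  grip top 92 [478.8  93.2  35.7] [473.  76.  30.] [487. 110.  40.]
  grip scene 73 [474.5  92.2  36.4] [416.  76.  30.] [484. 115.  40.]
thick depth [416.7  96.8] [149.   38.1] 83.78
thick col [416.4  96.8] [149.2  31. ] 81.7
  pca deg 83.05420761096497
  grip top 98 [421.2 126.7  35.1] [415. 110.  30.] [427. 144.  40.]
  grip scene 127 [423.  110.8  36.4] [412.  76.  30.] [484. 143.  40.]
85 1348 [ 553.9 -399.5] [189.5 139.8] 80.34
100 925 [ 554.8 -399. ] [178.3 130.4] 81.65
108 3690 [ 554.8 -399.7] [161.4 111.9] 80.36
113 1117 [ 555.1 -399.2] [157.3 106.8] 79.69
2.8167 [ 9.99999812e-01 -6.05800978e-04  5.70184850e-05  8.09221007e-05] [ 0.49902363 -0.35119886 -0.76527197]
```

View pics/c3.png

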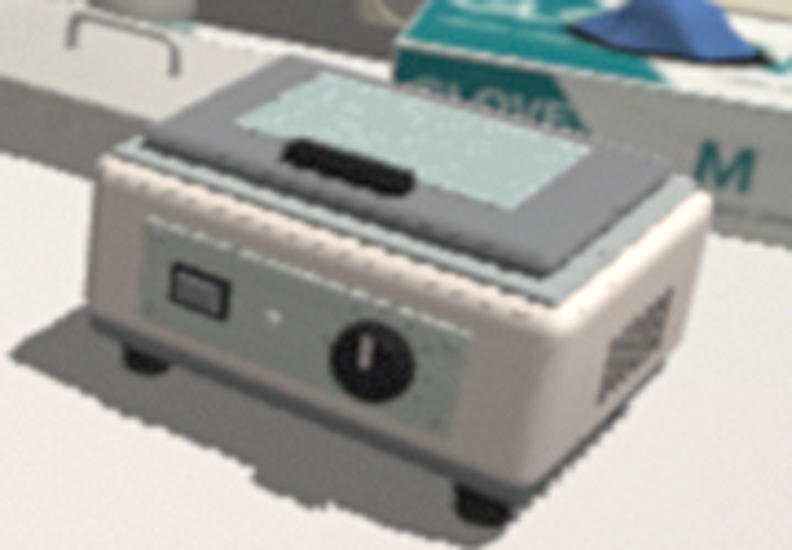

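View pics/c4.png

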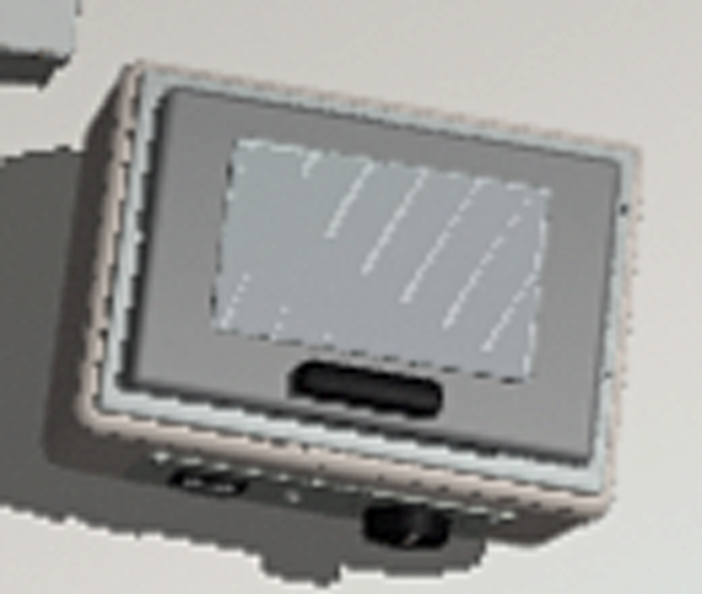

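Bath: centre ≈ (554.6, -399.4), yaw ≈ -9.7°. The fitted size, 189.5 × 139.8 mm, matches the description. In c3 the short foot shows at about (147,362), which is scene pixel (413,232). I'll check it by projection, then pick up the middle shim first, since it separates all three cases.

```bash
cat >> h.py <<'E'
YB=np.radians(-9.7); EX=np.array([np.cos(YB),np.sin(YB)]); EY=np.array([-np.sin(YB),np.cos(YB)])
BC=np.array([554.6,-399.4]); FOOT=BC-48*EX+72*EY
SH={"middle":((546.8,120.0),81.0,7.0),"thin":((478.7,93.1),79.6,4.5),"thick":((421.1,126.6),81.6,9.5)}
def Q(deg): a=np.radians(deg)/2; return [np.cos(a),np.sin(a),0,0]
QB=Q(90-9.7)
def at(s,z,lat=0): return [*(FOOT+s*EY+lat*EX),z]
def F():
    f=get_obs()["force"]; return np.round([f[:2]@EY,f[:2]@EX,f[2]],2)
def zg(n): return SH[n][2]+2.2+25
def pick(n):
    (x,y),a,th=SH[n]; z=zg(n)
    set_gripper(0.45); goto([x,y,z+60],Q(a)); move_l([x,y,z],max_speed=80); 
    print("pre",get_obs()["eef_pos"],F()); set_gripper(0); o=get_obs()
    print("grasp",o["eef_pos"],o["opening"]*94,o["grasp_force"],F())
    move_l([x,y,z+70])
E
python3 - <<'E'
from h import *
print("foot",FOOT,"scene px",[proj("scene",[*FOOT,z]).round(1).tolist() for z in(0,5,18)])
for sx,sy in((-70,95),(-70,-95),(70,-95)): print(proj("scene",[*(BC+sx*EX+sy*EY),18]).round(1))
for s in(150,80): 
    print(ik(at(s,35),QB))
pick("middle")
goto(at(160,110),QB); move_l(at(160,zg("middle")+6),max_speed=100)
print(get_obs()["eef_pos"],F(),get_obs()["time_s"])
p,d=snapshot("scene"); cv2.imwrite("pics/scene2.png",p)
cv2.imwrite("pics/c5.png",cv2.convertScaleAbs(cv2.resize(p[150:275,330:510],None,fx=4.4,fy=4.4,interpolation=cv2.INTER_CUBIC),alpha=1.6))
e=np.array(get_obs()["eef_pos"]); b=e[2]-zg("middle")
for lx,ly in((104,14),(104,-14),(104,0)): print("nose px",proj("scene",[*(e[:2]-lx*EY+ly*EX),b+3]).round(1))
E
```

```text
foot [ 519.41746881 -320.34186001] scene px [[411.6, 234.3], [411.9, 232.0], [412.5, 225.8]]
[394.8 225.8]
[497.9 268.9]
[533.  234.2]
[-4.58127120e-01  4.32068669e-01  1.69590208e+00 -4.44089210e-16
  1.01362191e+00 -2.88830183e-01]
[-5.73349680e-01  4.55636059e-01  1.66010041e+00 -4.44089210e-16
  1.02585619e+00 -4.04052743e-01]
pre [547.27248221 120.03609558  34.50196755] [-0.56 -0.16  1.13]
grasp [546.94549724 120.0072978   34.41945408] 9.835270026282187 29.996719658374786 [-1.09 -1.41  1.78]
[ 546.92808517 -162.75019434   40.66399341] [ 0.38  0.42 -1.51] 9.075
nose px [391.6 216.5]
nose px [382.7 221.8]
nose px [387.2 219.1]
```

View pics/c5.png

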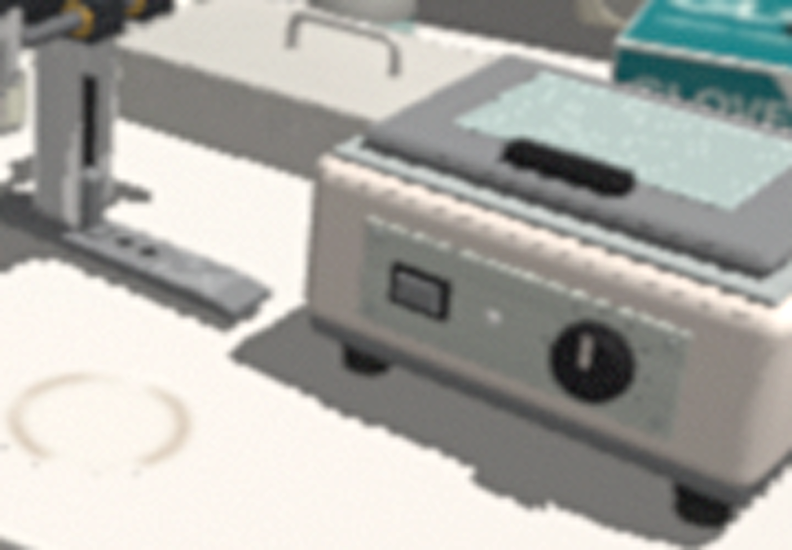

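In c5 the shim's nose corners are at (270,293) and (232,325), within 1–2 px of where the projection puts them. The foot at (367,355) also agrees to about 1 px. The shim is held true, so now I'll feel the gap.

```bash
cat >> h.py <<'E'
def FA(n=6):
    r=[]
    for _ in range(n): wait(0.02); r.append(F())
    return np.mean(r,0).round(2)
def feel(n,z,s0=160,s1=80,lim=11):
    """slide in; returns s reached and log"""
    move_l(at(s0,z),max_speed=40); move_l(at(118,z),max_speed=60); b=FA(); print("base",b,get_obs()["eef_pos"][2].round(2))
    s=118
    while s>s1:
        s=max(s-4,s1); hit=move_l(at(s,z),max_speed=25,f_stop=lim)
        e=get_obs()["eef_pos"]; f=FA(4)-b; print(s,hit,f.round(2),"s",round((e[:2]-FOOT)@EY,1),"z",e[2].round(2))
        if hit or abs(f[0])>lim: return False
    return True
E
python3 - <<'E'
from h import *
print("right foot",proj("scene",[*(BC-48*EX-72*EY),5]).round(1),"seen 489.8,264.3")
print(feel("middle",zg("middle")+0.3), get_obs()["time_s"])
E
```

```text
right foot [488.4 263.8] seen 489.8,264.3
base [ 0.04 -0.38 -0.52] 34.47
114 False [-0.25 -0.02  0.26] s 113.9 z 34.52
110 False [5.33 0.16 2.16] s 111.5 z 34.61
106 True [2.66 0.74 4.12] s 111.3 z 34.66
False 11.3917
```

Force built up within about 2 mm of the foot's edge and forward motion stopped, so the middle shim jams. I'll back off, check the bath hasn't moved, put the middle shim back where it was, and try the thin one.

```bash
cat >> h.py <<'E'
FOOT=FOOT-1.7*EY
def place(n):
    (x,y),a,th=SH[n]; z=zg(n)
    goto([x,y,z+70],Q(a)); move_l([x,y,z+8]); move_l([x,y,z+0.3],max_speed=40,f_stop=6); set_gripper(0.45); move_l([x,y,z+70])
E
python3 - <<'E'
from h import *
z=zg("middle"); move_l(at(165,z+1),max_speed=100); move_l(at(175,110))
p,d=snapshot("scene")
a=cv2.imread("pics/scene2.png"); c=(slice(185,275),slice(405,520))
g=lambda i:cv2.cvtColor(i[c],cv2.COLOR_BGR2GRAY).astype(np.float32)
print("bath shift px",cv2.phaseCorrelate(g(a),g(p)))
place("middle"); pick("thin")
goto(at(160,110),QB); move_l(at(160,zg("thin")+6),max_speed=100)
print(get_obs()["time_s"])
print(feel("thin",zg("thin")+0.3), get_obs()["time_s"])
p,d=snapshot("scene"); cv2.imwrite("pics/scene3.png",p)
cv2.imwrite("pics/c6.png",cv2.convertScaleAbs(cv2.resize(p[150:275,330:510],None,fx=4.4,fy=4.4,interpolation=cv2.INTER_CUBIC),alpha=1.6))
E
```

```text
bath shift px ((0.015239601327813546, -0.02338895056171708), 0.9876702467600504)
pre [479.2296469   93.14236775  32.0186833 ] [0.16 0.29 0.2 ]
grasp [478.81937628  93.1024792   31.89553496] 9.7001768226355 29.993116557598114 [0.06 0.33 1.09]
20.6583
base [ 0.02  0.61 -0.24] 31.97
114 False [-0.07 -0.67  0.04] s 114.0 z 32.0
110 False [ 0.37 -0.09 -0.62] s 109.8 z 31.99
106 False [ 1.23 -0.67  0.4 ] s 106.1 z 31.96
102 False [ 4.28 -0.53  1.52] s 102.5 z 32.0
98 False [ 3.39 -0.55  0.99] s 98.0 z 31.94
94 False [ 3.91 -0.61  0.78] s 94.1 z 31.93
90 False [ 4.05 -0.67  0.72] s 90.0 z 31.92
86 False [ 3.77 -0.4   0.75] s 85.9 z 31.93
82 False [ 3.74 -0.57  0.6 ] s 81.9 z 31.95
80 False [ 4.66 -0.56  0.28] s 80.1 z 31.96
True 25.5917
```

View pics/c6.png

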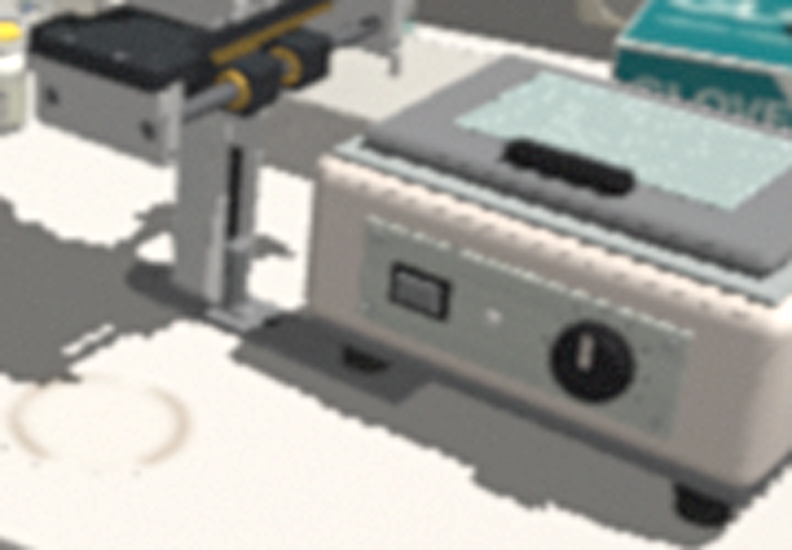

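The drag is a steady ~4 N all the way home, so the thin shim fits, and the bath hasn't shifted. In c6 the blade runs under the foot, with the foot at (366,357) and the blade's near nose corner at about (403,403). I'll release, retreat and check the centring in both views.

```bash
python3 - <<'E'
from h import *
for ly in(-14,14): print("pred nose",proj("scene",[*(FOOT-24*EY+ly*EX),1]).round(1))
print("pred foot z5",proj("scene",[*FOOT,5]).round(1))
set_gripper(0.4); z=zg("thin"); move_l(at(80,z+90)); move_l(at(330,z+120),max_speed=250)
print(get_obs()["time_s"],F())
a=cv2.imread("pics/scene2.png"); p,d=snapshot("scene"); cv2.imwrite("pics/scene4.png",p)
t,dt=snapshot("top"); cv2.imwrite("pics/top4.png",t); np.save("pics/top4.npy",dt)
c=(slice(185,275),slice(440,520)); g=lambda i:cv2.cvtColor(i[c],cv2.COLOR_BGR2GRAY).astype(np.float32)
print("bath shift",cv2.phaseCorrelate(g(a),g(p)))
P=cloud("top",dt); k=P[(P[...,2]>28)&(P[...,2]<45)]; k=k[np.linalg.norm(k[:,:2]-at(80,0)[:2],axis=1)<30]
e=np.median(k,0)[:2]-FOOT; print("grip",len(k),"s",e@EY,"lat",e@EX)
q=P[(P[...,2]>85)&(P[...,0]<640)&(P[...,1]<-290)&(P[...,1]>-520)]; k=q[(q[:,2]<125)]
r=cv2.minAreaRect(k[:,:2].astype(np.float32)); print(r)
cv2.imwrite("pics/c7.png",np.hstack([cv2.convertScaleAbs(cv2.resize(i,(400,400),interpolation=cv2.INTER_CUBIC),alpha=1.6) for i in(p[185:265,350:430],t[130:210,350:430])]))
E
```

```text
pred nose [419.7 242.1]
pred nose [428.2 236. ]
pred foot z5 [412.7 232.3]
28.175 [-0.01 -0.63 -0.28]
bath shift ((0.024712819580884116, -0.005973123365947686), 0.9846454233593411)
grip 92 s 81.0904959567452 lat -0.7489892148255759
((554.5083618164062, -399.8306884765625), (190.18458557128906, 140.6473846435547), 79.75890350341797)
```

View pics/c7.png

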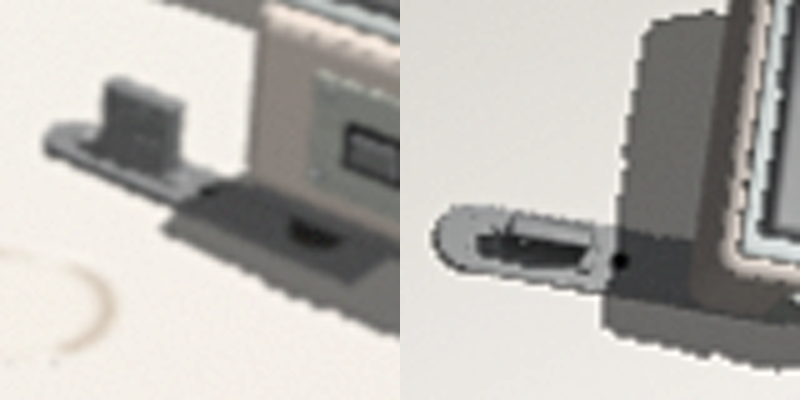

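View pics/top4.png

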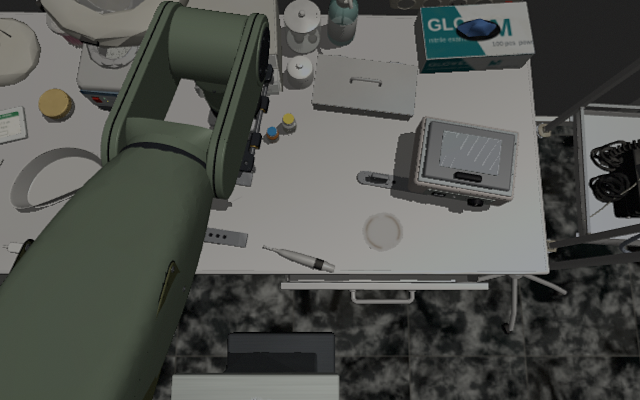

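c7 shows the blade lying flat under the foot, with the foot dark at (315,233) in the left half. The grip comes out within about 1 mm of nominal, s = 81 and lateral -0.7. top4 shows the rest undisturbed, but the arm hides the replaced middle shim, so I'll check that numerically with the arm clear.

```bash
python3 - <<'E'
from h import *
e=get_obs()["eef_pos"]; move_l([e[0],e[1],260]); goto([420,-80,330],QB); movej([-1.375,0.207,1.542,0,1.393,-0.15])
t,dt=snapshot("top"); P=cloud("top",dt); P0=cloud("top",np.load("pics/top0.npy"))
a=(slice(155,195),slice(169,265))
for n,X in(("before",P0),("now",P)):
    B=X[a][X[a][...,2]>3]; r=cv2.minAreaRect(B[:,:2].astype(np.float32)); g=B[B[:,2]>30]
    print(n,len(B),np.round(r[0],1),np.round(r[1],1),round(r[2],1),"blade z",np.median(B[B[:,2]<18][:,2]),"grip",np.median(g,0).round(1))
D=cv2.absdiff(t,cv2.imread("pics/top0.png")).max(2)
k,l,st,_=cv2.connectedComponentsWithStats((D[:275,:545]>40).astype(np.uint8)); print([s.tolist() for s in st[1:] if s[4]>15])
print(get_obs()["time_s"])
E
```

```text
before 1111 [483.    8.4] [403.5 160.8] 56.2 blade z 6.761683231862719 grip [545.5 116.4  36.1]
now 1121 [484.4   5.9] [402.  163.3] 55.9 blade z 6.7353703710240325 grip [545.7 118.   36.1]
[[356, 171, 36, 18, 408], [192, 195, 70, 26, 908]]
31.8667
```

```bash
python3 -c "
from plant import *
print(job_done())"
```

```text
the job is handed in; nothing more can be done
None
```

The thin shim fits: it went in with a steady drag of about 4 N and lies flat under the front-left foot, centred to about 2 mm by camera. The middle shim jammed and is back flat in its place, the thick one wasn't needed or moved, the bath and other things show no shift, and I handed the job in at about 32 s.

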